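# Index the marking-out table and lay the straightedge

### The job

A white plastic blank for a reactor lid is clamped on the swivel table and must be set up for scribing. First take the table by its upright handle and turn it to 45 degrees, which is three clicks counterclockwise (seen from above) past the long zero mark, and let go so that it sits in that click. Then lay the straightedge flat on the table, flush along the blank's free long face and roughly centred on it, and let go, without disturbing the bottle, the jar, the flange clamp or the rod stand.

Things in the scene. Friction and masses are not known exactly. Their poses are not given: they have to be found in the camera images.
- base: Fixed blue cast base, a round drum 236 mm across, 30 mm high, with lugs at its foot and a plunger housing reaching 161 mm from the axis on its -x side. Origin on the swivel axis at bench height, z up. Its rim, outside the rotating table, has white marks every 15 degrees from -90 to +90; the one on the +x side is long and wide: zero.
- pivot (a point): Point on the swivel axis, fixed to the base, at the height of the table's top surface (43 mm above the bench).
- swivel (a joint): Angle (rad) of the rotating table: 0 with its index line at the long mark, growing counterclockwise from above, stops at +-1.6. Clicks into rest at every multiple of 15 degrees (0.2618); about 5 N at the handle takes it past a click; let go between clicks it springs to the nearer. Wanted: 0.785, third click past zero. Starts at zero or up to 5 clicks clockwise of it.
- index (a point): White index line on the rotating table's rim, 100 mm from the axis, on the top surface. Axes are the table's own: x from the axis to the index line, y from the axis to the handle, z up. The table is a dark steel disc of 102 mm radius, its top 43 mm above the bench, empty on its -y half, where the straightedge goes.
- handle_top (a point): Middle of the top of the handle: an upright black round post 22 mm in diameter, 60 mm tall, top 105 mm above the bench, fixed (it does not spin) on a crank arm 20 mm wide whose top is 45 mm above the bench. It stands 135 mm from the swivel axis on the table's +y side, 90 degrees counterclockwise of the index line.
- face (a point): Lower middle of the blank's free long face, on the table's top, on the swivel axis. Axes: x along the face, y into the blank (towards the handle), z up. The blank is a white block 110 (x) by 60 (y) by 14 mm high; its free face is the plane y = 0, facing -y. Two strap clamps hold it, with black knobs of 12 mm radius at x = +-42, y = 44 mm, tops 40 mm above the table.
- straightedge: Aluminium straightedge: a flat bar 160 mm long (x), 40 mm wide (y), 6 mm thick, with an upright grip rib along its middle, 70 mm long (x), 12 mm thick (y), top 54 mm above the underside. About 0.2 kg. Both long edges are working edges, 20 mm from the centre line. Origin at the centre of the underside, z up. It lies loose on the bench.
- bottle: Amber glass bottle, 64 mm in diameter, 150 mm tall, standing on the bench; origin at the centre of its foot. Bystander.
- jar: White plastic jar with a wider lid, 82 mm in diameter, 88 mm tall; origin at the centre of its foot. Bystander.
- stand: Support stand: round dark foot 90 mm across and 16 mm high, an upright steel rod 16 mm thick, 240 mm tall in all, with a small black boss 175 to 205 mm up. Origin at the centre of its underside. About 200 mm from the swivel axis. Bystander, 1.5 kg.
- clamp: Blue T-shaped flange clamp 85 by 60 mm with a black star knob, 44 mm tall, lying on the bench; origin at the centre of its underside. Bystander.
Not all that is in view belongs to the job. Of the things shaped like the straightedge, the aluminium one is meant.

How it is judged:
By the outcome, as a careful person would: the job done as asked, in the order asked, and still so for the second after the job is handed in, with the robot touching nothing.
It also fails if it takes over 64 s, if anything falls off the work surface, if the arm or the gripper's body presses on something with over 40 N, if the wrist force passes 120 N, or if a joint passes its speed limit or range.

### The arm

A 6-joint arm with a two-finger parallel gripper is mounted at the origin on the work surface. World frame = base frame: x ahead of the robot, y to its left, z up, the work surface at z = 0. Lengths are in m, angles in rad, forces in N, time in s.
With the tool pointing down it reaches from about 0.35 to 0.85 m from the base axis. Payload 8.1 kg.
Tool frame: the origin (TCP) lies at the very end of the fingers, on their centre line; the grasp point (between the pads) lies 19 mm behind it (robot.pinch_z is the distance from the TCP to the grasp point, in m); x points along the fingers, z is the direction in which the jaws open and shut, and the axes are right-handed (so a half turn about x gives the same grasp; the last joint's range is limited). The gripper opens to 93 mm and grips with 3 to 60 N. Pads are 15 mm wide; open, the fingers measure 128 mm over their backs; the gripper's body (75 mm by 188 mm) begins 65 mm behind the grasp point.
Start: joints at [1.248, 0.13, 1.488, -0, 1.523, -0.085], TCP at [0.141, 0.583, 0.219] pointing down, gripper open.
Joint ranges: [-2.96, 2.96], [-0.89, 2.26], [0.02, 2.5], [-1.34, 4.48], [0, 2.73], [-2.66, 2.66]. Speed limits (rad/s): [2.39, 2.39, 2.79, 3.14, 3.14, 3.14].

### API

Orientations are given as a rotation vector (axis times angle).
In Python, from plant import robot, optics, ticket gives the robot as it stands.
- The arm moves only by the tool jog_arm, never from a script. Its argument "targets" is a list of rows, each a list of 7 numbers: the shift along the tool's x, y, z in cm, then the turn, a rotation vector about the tool's x, y, z in degrees, then the closure, from 0 (fully open) to 1 (shut). In form: [[dx, dy, dz, ax, ay, az, grip], ...]. A call has 1 to 5 rows; each row is the pose to reach, as a shift and turn from the pose measured when the call began, along the tool's axes at that moment; what a row does not reach only later rows make up. A row lasts 1/8 s, in which the tool goes at most 62.5 mm and 10.7 degrees, less where a joint would pass 70% of its speed; a pose out of reach is approached as far as the arm can. A call with a gripper value outside its range is refused whole. The fingers move at their own pace and stop on an object; "squeeze" is the grip in N (left out, the last holds). Time passes only in rows, so rows that repeat a pose let the fingers close. It gives the time, the measured TCP pose, the force and the opening at its end, in the units of the state.
- robot.read_state(): the state, without advancing time (a new reading comes with each control period).
- optics.read_camera(name): name is "scene" or "top" or "wrist"; returns a dict with "frame" (400x640x3 uint8, red, green, blue), "vertical_fov" (degrees; the focal length in pixels is half the picture's height over the tangent of half this angle, whatever the lens; pixels are square), "cx", "cy" (the principal point, pixels), "R" (3x3) and "t" (3): a world point X has camera coordinates R X + t. Camera axes: x right, y down, z forward; pixel columns grow to the right and rows downward; lengths in m; the calibration is good to about 2 mm. A picture is of the moment at which its call begins. There is no depth.
- ticket.close_job(): hands the job in, once; it reports no verdict.
The state is a dict: "t": time; "q": joint angles; "dq": joint speeds; "joint_torque": joint torques, N m; "tool_pos": TCP position; "orientation": TCP orientation; "force": force on the tool from outside, world axes, zero at the start; "wrist_torque": the same for the moment, N m; "opening": finger opening in m.
Only numpy, scipy, OpenCV 4.12 (cv2) and the standard library are available. Lean on these libraries where they do the work, as an engineer would, in place of code of your own. Each camera call takes 0.05 s, during which the arm holds its last target.

## Working session

There is one attempt and no reset: what is moved stays moved. The work goes in short steps, Python scripts to look and compute and a tool call to move; the robot and the scene stay as the last step left them, time stands still between calls to the robot, and variables do not carry over. Pictures are saved under pics/ and viewed, and the job is handed in when it is done.

Besides the shell and the picture viewer there is one more tool, called after "Call:" by a JSON object that holds its "fn" and its "kwargs", one argument or row to a line. jog_arm: Moves the arm, as the interface text tells. Its arguments: {"type":"object","properties":{"targets":{"type":"array"},"squeeze":{"type":"number"}},"required":["targets"]}

```bash
ls; mkdir -p pics; cat > h.py <<'E'
import numpy as np, cv2
from plant import robot, optics, ticket
def cam(n):
    return optics.read_camera(n)
def K(c):
    f=200/np.tan(np.radians(c["vertical_fov"])/2); return f
def save(c,name,crop=None,s=1):
    im=c["frame"][:,:,::-1]
    if crop: x0,y0,x1,y1=crop; im=im[y0:y1,x0:x1]
    if s!=1: im=cv2.resize(im,None,fx=s,fy=s,interpolation=cv2.INTER_CUBIC)
    cv2.imwrite("pics/"+name,im)
def proj(c,X):
    p=np.array(c["R"])@np.array(X,float)+np.array(c["t"]); f=K(c)
    return np.array([c["cx"]+f*p[0]/p[2],c["cy"]+f*p[1]/p[2]])
def ray(c,u,v,z):
    R=np.array(c["R"]);t=np.array(c["t"]);f=K(c)
    d=R.T@np.array([(u-c["cx"])/f,(v-c["cy"])/f,1]);o=-R.T@t
    return o+d*(z-o[2])/d[2]
E
python3 - <<'E'
from h import *
import pickle
s=robot.read_state(); print(s, robot.pinch_z)
for n in ["scene","top","wrist"]:
    c=cam(n); save(c,n+"0.png"); pickle.dump(c,open(n+"0.pkl","wb")); print(n,c["vertical_fov"],c["cx"],c["cy"],-np.array(c["R"]).T@c["t"])
E
```

```text
pics
{'t': 0.0, 'q': array([ 1.24760435e+00,  1.31166361e-01,  1.48926654e+00, -2.23313760e-06,
        1.52299656e+00, -8.53719655e-02]), 'dq': array([ 3.77058304e-04,  2.40741649e-05, -6.63022067e-04, -5.64319935e-04,
       -1.21106617e-03,  2.71046643e-04]), 'joint_torque': array([-7.21691904e-04, -5.59828162e+01, -4.91771793e+01,  7.65514397e-02,
        3.46327003e-02, -2.19125718e-04]), 'tool_pos': array([0.1411331 , 0.58258274, 0.21759134]), 'orientation': array([-1.03331542,  1.31393327,  1.03162835]), 'force': array([-0.14764687, -0.21238489, -0.37452843]), 'wrist_torque': array([0.01291764, 0.00825698, 0.01725551]), 'opening': 0.09308216811953499} 0.0188
scene 52.751558492121575 322.0935702679433 196.8271645011151 [ 1.17264485 -0.88535772  0.95117639]
top 44.03480015999187 325.31006239647286 202.7019776893414 [ 0.38339353 -0.17901935  1.512092  ]
wrist 70.23461307068847 320.0935601755138 193.7008901816091 [0.05827428 0.60282864 0.38520887]
```

View pics/scene0.png

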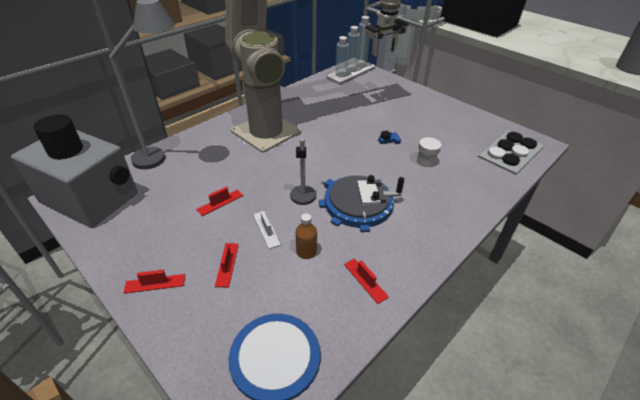

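View pics/top0.png

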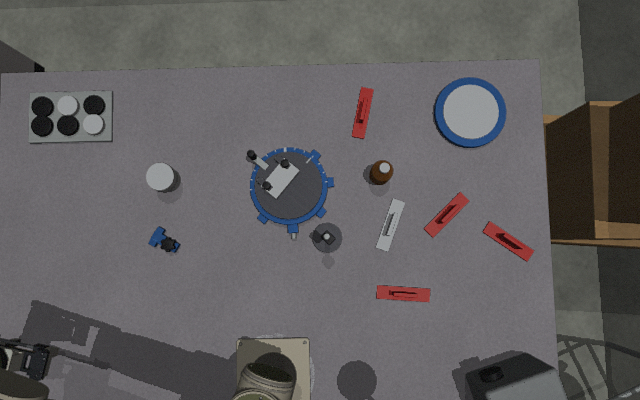

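View pics/wrist0.png

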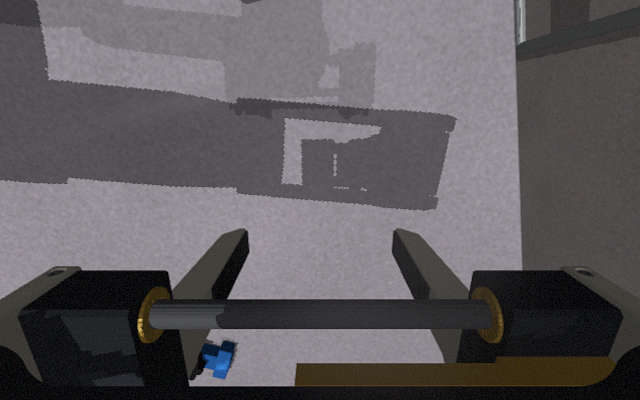

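```bash
python3 - <<'E'
from h import *
import pickle
c=pickle.load(open("top0.pkl","rb"))
save(c,"topc.png",(220,130,420,260),4)
print(c["R"])
for n,u,v,z in [("bottlecap",384,168,.15),("jar",160,177,.088),("handle",252,156,.105),("pivot",289,186,.043),("se",390,225,0.006),("standtop",328,237,.24),("standfoot",326,238,.016),("clamp",165,240,.03)]:
    print(n,ray(c,u,v,z).round(3))
E
```

```text
[[-0.02350093 -0.99968269 -0.00906744]
 [-0.9961256   0.02418422 -0.0845512 ]
 [ 0.08474366  0.00704528 -0.99637788]]
bottlecap [ 0.592 -0.335  0.15 ]
jar [0.591 0.31  0.088]
handle [0.643 0.039 0.105]
pivot [ 0.561 -0.061  0.043]
se [ 0.439 -0.363  0.006]
standtop [ 0.403 -0.175  0.24 ]
standfoot [ 0.404 -0.168  0.016]
clamp [0.409 0.314 0.03 ]
```

View pics/topc.png

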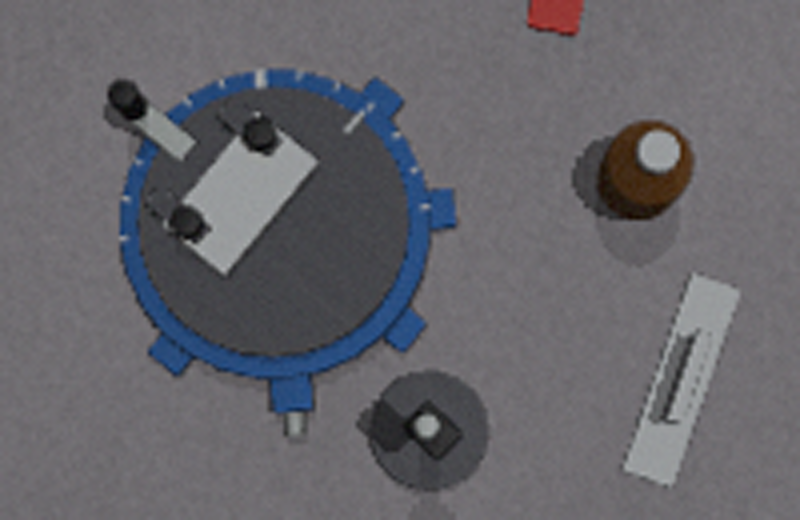

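```bash
cat >> h.py <<'E'
from scipy.spatial.transform import Rotation as Ro
def pose():
    s=robot.read_state(); return np.array(s["tool_pos"]),Ro.from_rotvec(s["orientation"]).as_matrix(),s
def rows(P,Rt):
    """shift cm and rotvec deg in tool axes for target"""
    p,R,s=pose()
    return (R.T@(np.array(P)-p)*100).round(2), np.degrees(Ro.from_matrix(R.T@Rt).as_rotvec()).round(1)
def down(yaw):  # tool x down, tool z at world yaw(deg)
    a=np.radians(yaw); z=np.array([np.cos(a),np.sin(a),0]); x=np.array([0,0,-1.]); return np.column_stack([x,np.cross(z,x),z])
E
python3 - <<'E'
from h import *
import pickle
c=pickle.load(open("top0.pkl","rb"))
im=c["frame"].astype(int)
m=(im[...,2]-im[...,0]>40)
m=m.astype(np.uint8); m[:140]=0;m[235:]=0;m[:,:240]=0;m[:,340:]=0
# subpix: fit rim outer circle through model: sample radial edges from guess
f=lambda u,v,z:ray(c,u/4+220-.375,v/4+130-.375,z)
def fit(C,z,r0,chan):
    pts=[]
    for a in np.radians(np.arange(0,360,3)):
        rs=np.arange(r0-.012,r0+.012,.0005)
        g=[]
        for r in rs:
            u,v=proj(c,[C[0]+r*np.cos(a),C[1]+r*np.sin(a),z])
            g.append(cv2.getRectSubPix((im[...,2]-im[...,0]).astype(np.float32),(1,1),(float(u),float(v)))[0,0])
        g=np.array(g); 
        d=g>30
        if d[0] and not d[-1] and d.sum()>5:
            r=rs[np.where(d)[0][-1]]; pts.append([C[0]+r*np.cos(a),C[1]+r*np.sin(a)])
    pts=np.array(pts); A=np.c_[2*pts,np.ones(len(pts))]
    s=np.linalg.lstsq(A,(pts**2).sum(1),rcond=None)[0]; r=np.sqrt(s[2]+s[0]**2+s[1]**2)
    return s[:2],r,len(pts)
C=np.array([.561,-.061])
for _ in range(3):
    C,r,n=fit(C,.03,.118,0); print(C.round(4),r,n)
z0=f(260,78,.03); print("zero yaw",np.degrees(np.arctan2(*(z0[:2]-C)[::-1])),np.linalg.norm(z0[:2]-C))
for u,v in [(345,130),(372,103),(355,120)]:
    q=f(u,v,.043)[:2]-C; print("index",np.degrees(np.arctan2(q[1],q[0])),np.linalg.norm(q))
h=f(123,93,.105); q=h[:2]-C; print("handle",h,np.degrees(np.arctan2(q[1],q[0])),np.linalg.norm(q))
pl=f(295,425,.015)[:2]-C; print("plunger",np.degrees(np.arctan2(pl[1],pl[0])))
# straightedge corners
cs=np.array([f(u,v,.006)[:2] for u,v in [(697,270),(741,291),(670,488),(623,467)]]); print(cs.round(4),cs.mean(0))
print(np.linalg.norm(cs-np.roll(cs,-1,0),axis=1)); d=cs[0]-cs[3]+cs[1]-cs[2]; print("se yaw",np.degrees(np.arctan2(d[1],d[0])))
p,R,s=pose();print(R.round(3))
E
```

```text
[ 0.5644 -0.0581] 0.1171398081422289 61
[ 0.5646 -0.0582] 0.11771860353779437 94
[ 0.5646 -0.0582] 0.11768353715793876 94
zero yaw 4.8462826572863635 0.11157944580256536
index -39.142829145663974 0.08698294005856712
index -40.84684694944808 0.11561446517613712
index -39.89008817803024 0.09756962612446397
handle [0.65249073 0.04359646 0.105     ] 49.19251603287784 0.1345502915494434
plunger -175.74265779371018
[[ 0.5235 -0.3782]
 [ 0.5066 -0.4112]
 [ 0.3583 -0.352 ]
 [ 0.375  -0.3169]] [ 0.44086258 -0.36456852]
[0.03703634 0.15962966 0.03878348 0.16063515]
se yaw -22.09338271395405
[[-0.    -0.972  0.236]
 [-0.001  0.236  0.972]
 [-1.     0.    -0.001]]
```

```bash
python3 - <<'E'
from h import *
print(rows([.652,.045,.20],down(-40.3)))
E
```

```text
(array([  1.83, -62.31, -40.22]), array([ 1.167e+02, -1.000e-01,  1.000e-01]))
```

Call:
{"fn": "jog_arm", "kwargs": {
  "targets": [
    [1.8,-62.3,-40.2,116.7,0,0,0.3],
    [1.8,-62.3,-40.2,116.7,0,0,0.3],
    [1.8,-62.3,-40.2,116.7,0,0,0.3],
    [1.8,-62.3,-40.2,116.7,0,0,0.3],
    [1.8,-62.3,-40.2,116.7,0,0,0.3]
  ]
}}

```text
t: 0.78
tool_pos: [0.3574, 0.3549, 0.2108]
orientation: [-0.306, 1.549, 0.305]
force: [-0.1, 0.6, 0.3]
opening: 0.0654
```

```bash
python3 - <<'E'
from h import *
print(pose()[0],rows([.652,.045,.20],down(-40.3)))
E
```

```text
[0.35735448 0.35487419 0.21077358] (array([  1.11, -39.86,  15.49]), array([62.6,  0. ,  0. ]))
```

Call:
{"fn": "jog_arm", "kwargs": {
  "targets": [
    [1.1,-39.9,15.5,62.6,0,0,0.3],
    [1.1,-39.9,15.5,62.6,0,0,0.3],
    [1.1,-39.9,15.5,62.6,0,0,0.3],
    [1.1,-39.9,15.5,62.6,0,0,0.3],
    [1.1,-39.9,15.5,62.6,0,0,0.3]
  ]
}}

```text
t: 1.4
tool_pos: [0.5724, 0.1281, 0.2028]
orientation: [0.429, 1.528, -0.43]
force: [0.4, 1.5, -0.6]
opening: 0.0651
```

```bash
python3 - <<'E'
from h import *
print(pose()[0],rows([.652,.045,.20],down(-40.3)))
E
```

```text
[0.57242774 0.1281442  0.20275394] (array([ 0.28, -2.95, 11.12]), array([8.9, 0. , 0. ]))
```

Call:
{"fn": "jog_arm", "kwargs": {
  "targets": [
    [0.3,-2.9,11.1,8.9,0,0,0.3],
    [0.3,-2.9,11.1,8.9,0,0,0.3],
    [0.3,-2.9,11.1,8.9,0,0,0.3],
    [0.3,-2.9,11.1,8.9,0,0,0.3]
  ]
}}

```text
t: 1.9
tool_pos: [0.6516, 0.0457, 0.1991]
orientation: [0.551, 1.501, -0.551]
force: [0.4, 0.7, 0.1]
opening: 0.065
```

```bash
python3 - <<'E'
from h import *
import pickle
print(pose()[0])
c=cam("wrist"); save(c,"w1.png"); pickle.dump(c,open("w1.pkl","wb"))
C=[.5646,-.0582]
for a in (49.7,):
    print(proj(c,[C[0]+.135*np.cos(np.radians(a)),C[1]+.135*np.sin(np.radians(a)),.105]))
E
```

```text
[0.65160268 0.04568531 0.19911912]
[321.2550686  195.61366529]
```

View pics/w1.png

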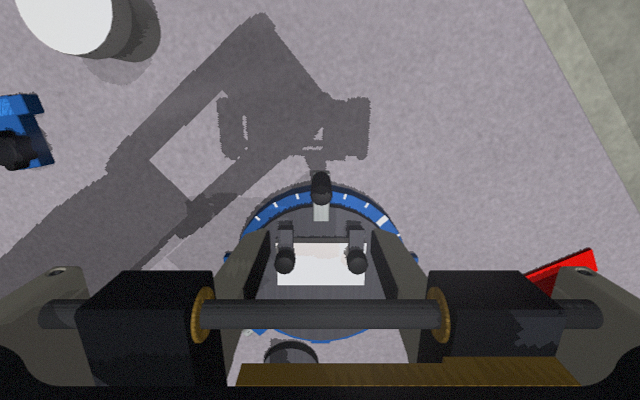

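```bash
python3 - <<'E'
from h import *
import pickle
c=pickle.load(open("w1.pkl","rb"))
save(c,"w1c.png",(270,150,370,250),6)
C=[.5646,-.0582]
print(-np.array(c["R"]).T@c["t"])
a=np.radians(49.7)
for r in (.124,.135,.146):
  for z in (.045,.105): print(r,z,proj(c,[C[0]+r*np.cos(a),C[1]+r*np.sin(a),z]))
for v in (178,180,182,190,195): print(v,ray(c,320,v,.105))
E
```

```text
[0.70645358 0.11039439 0.36655325]
0.124 0.045 [321.10230424 188.70575028]
0.124 0.105 [321.23343039 206.2942605 ]
0.135 0.045 [321.11890123 179.6857648 ]
0.135 0.105 [321.2550686  195.61366529]
0.146 0.045 [321.13583541 170.48252769]
0.146 0.105 [321.27723887 184.67043954]
178 [0.66234928 0.05895508 0.105     ]
180 [0.66108166 0.05745858 0.105     ]
182 [0.65980844 0.05595546 0.105     ]
190 [0.65465868 0.04987586 0.105     ]
195 [0.6513931  0.04602065 0.105     ]
```

View pics/w1c.png

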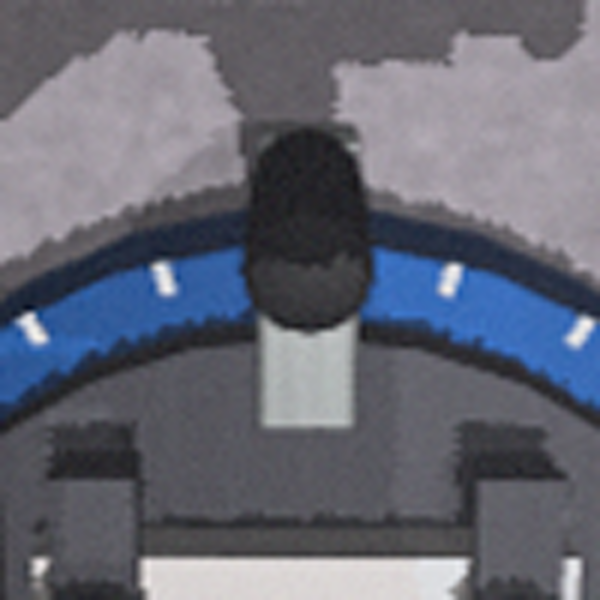

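```bash
python3 - <<'E'
from h import *
print(rows([.6513,.0440,.066],down(-40.3)))
E
```

```text
(array([13.36, -0.18,  0.15]), array([ 0., -0.,  0.]))
```

Call:
{"fn": "jog_arm", "kwargs": {
  "targets": [
    [6.0,-0.2,0.1,0,0,0,0.3],
    [12.0,-0.2,0.1,0,0,0,0.3],
    [13.4,-0.2,0.1,0,0,0,0.3],
    [13.4,-0.2,0.1,0,0,0,0.6],
    [13.4,-0.2,0.1,0,0,0,1]
  ],
  "squeeze": 20
}}

```text
t: 2.58
tool_pos: [0.6532, 0.0445, 0.0694]
orientation: [0.55, 1.496, -0.548]
force: [1.0, 0.4, 0.7]
opening: 0.05
```

Call:
{"fn": "jog_arm", "kwargs": {
  "targets": [
    [0,0,0,0,0,0,1],
    [0,0,0,0,0,0,1],
    [0,0,0,0,0,0,1]
  ]
}}

```text
t: 2.95
tool_pos: [0.6532, 0.0452, 0.0705]
orientation: [0.551, 1.496, -0.547]
force: [-5.2, 2.4, 9.8]
opening: 0.0215
```

```bash
python3 - <<'E'
from h import *
p,R,s=pose(); print(p,s["force"],s["opening"])
C=np.array([.5646,-.0582])
q=p[:2]-C; r=np.linalg.norm(q); print(r,np.degrees(np.arctan2(q[1],q[0])))
a0=np.arctan2(q[1],q[0])
for d in range(10,101,10):
  a=a0+np.radians(d); print(d,rows([C[0]+r*np.cos(a),C[1]+r*np.sin(a),p[2]],down(-40.3+d)))
E
```

```text
[0.65319469 0.04523273 0.07052625] [-5.23222834  2.42961797  9.77307514] 0.021547001623929023
0.1361886503276517 49.418487259467355
10 (array([-0.01, -0.19, -2.37]), array([-9.9,  0.2, -0.2]))
20 (array([-0.02, -0.79, -4.66]), array([-19.9,   0.2,  -0.2]))
30 (array([-0.03, -1.78, -6.82]), array([-29.9,   0.2,  -0.2]))
40 (array([-0.04, -3.14, -8.77]), array([-39.9,   0.2,  -0.2]))
50 (array([ -0.05,  -4.8 , -10.46]), array([-49.9,   0.3,  -0.1]))
60 (array([ -0.06,  -6.74, -11.83]), array([-59.9,   0.3,  -0.1]))
70 (array([ -0.07,  -8.89, -12.85]), array([-69.9,   0.3,  -0.1]))
80 (array([ -0.08, -11.18, -13.48]), array([-79.9,   0.3,  -0.1]))
90 (array([ -0.09, -13.54, -13.7 ]), array([-89.9,   0.3,  -0. ]))
100 (array([ -0.1 , -15.91, -13.5 ]), array([-99.9,   0.3,  -0. ]))
```

Call:
{"fn": "jog_arm", "kwargs": {
  "targets": [
    [0,-0.1,-1.9,-8,0,0,1],
    [0,-0.5,-3.7,-16,0,0,1],
    [0,-1.2,-5.5,-24,0,0,1],
    [0,-2.1,-7.2,-32,0,0,1],
    [0,-3.1,-8.8,-40,0,0,1]
  ]
}}

```text
t: 3.58
tool_pos: [0.5663, 0.0782, 0.0706]
orientation: [-0.0, 1.564, 0.001]
force: [2.2, -6.6, 1.6]
opening: 0.0214
```

```bash
cat > arc.py <<'E'
from h import *
p,R,s=pose(); print(p,s["force"],s["opening"])
C=np.array([.5646,-.0582])
q=p[:2]-C; r=np.linalg.norm(q); a0=np.degrees(np.arctan2(q[1],q[0])); print(r,a0,"toolz yaw",np.degrees(np.arctan2(R[1,2],R[0,2])))
r=.1355
for t in range(58,150,8):
  a=np.radians(t)
  if t>a0: print(t,rows([C[0]+r*np.cos(a),C[1]+r*np.sin(a),p[2]],down(t-90)))
a=np.radians(139.7);print("end",rows([C[0]+r*np.cos(a),C[1]+r*np.sin(a),p[2]],down(49.7)))
E
python3 arc.py
```

```text
[0.56630201 0.07820069 0.07056975] [ 2.20296105 -6.64587937  1.60137696] 0.021407852773148973
0.13641131005342896 89.2851013783832 toolz yaw 0.0320702927632049
90 (array([-0.  , -0.09, -0.17]), array([ 0. ,  0.4, -0. ]))
98 (array([-0.01, -0.22, -2.06]), array([-8. ,  0.4,  0. ]))
106 (array([-0.03, -0.61, -3.91]), array([-16. ,   0.4,   0. ]))
114 (array([-0.04, -1.26, -5.68]), array([-24. ,   0.4,   0.1]))
122 (array([-0.05, -2.14, -7.35]), array([-32. ,   0.4,   0.1]))
130 (array([-0.06, -3.26, -8.88]), array([-40. ,   0.4,   0.1]))
138 (array([ -0.07,  -4.57, -10.24]), array([-48. ,   0.4,   0.1]))
146 (array([ -0.08,  -6.06, -11.41]), array([-56. ,   0.4,   0.2]))
end (array([ -0.07,  -4.87, -10.51]), array([-49.7,   0.4,   0.2]))
```

Call:
{"fn": "jog_arm", "kwargs": {
  "targets": [
    [0,-0.2,-2.1,-8,0,0,1],
    [0,-0.6,-3.9,-16,0,0,1],
    [0,-1.3,-5.7,-24,0,0,1],
    [0,-2.1,-7.3,-32,0,0,1],
    [0,-3.2,-8.9,-40,0,0,1]
  ]
}}

```text
t: 4.2
tool_pos: [0.4778, 0.0466, 0.0706]
orientation: [-0.551, 1.491, 0.548]
force: [6.8, -1.2, -0.4]
opening: 0.0217
```

```bash
python3 arc.py
```

```text
[0.47776338 0.04656423 0.07058036] [ 6.8268207  -1.19184395 -0.36223397] 0.021704682787422623
0.13607403366215298 129.65454228728694 toolz yaw 40.3195702751068
130 (array([-0.  , -0.06, -0.08]), array([0.3, 0.4, 0.3]))
138 (array([-0.01, -0.18, -1.97]), array([-7.7,  0.4,  0.3]))
146 (array([-0.03, -0.56, -3.82]), array([-15.7,   0.4,   0.3]))
end (array([-0.02, -0.24, -2.37]), array([-9.4,  0.4,  0.3]))
```

Call:
{"fn": "jog_arm", "kwargs": {
  "targets": [
    [0,-0.1,-1.3,-5,0,0,1],
    [0,-0.2,-2.3,-9.4,0,0,1],
    [0,-0.2,-2.4,-9.4,0,0,1],
    [0,-0.2,-2.4,-9.4,0,0,1]
  ]
}}

```text
t: 4.7
tool_pos: [0.4613, 0.0302, 0.0706]
orientation: [-0.678, 1.452, 0.674]
force: [4.0, 3.9, -3.6]
opening: 0.0213
```

```bash
python3 arc.py; python3 - <<'E'
from h import *
import pickle
c=cam("top"); save(c,"t2.png",(220,130,420,260),4)
E
```

```text
[0.46129317 0.0301549  0.07059933] [ 4.00515915  3.9248737  -3.57484227] 0.0212681852592956
0.1359370798497949 139.4607266742254 toolz yaw 49.676806349782794
146 (array([-0.01, -0.13, -1.54]), array([-6.3,  0.5,  0.4]))
end (array([-0.  , -0.04, -0.06]), array([-0. ,  0.5,  0.4]))
```

View pics/t2.png

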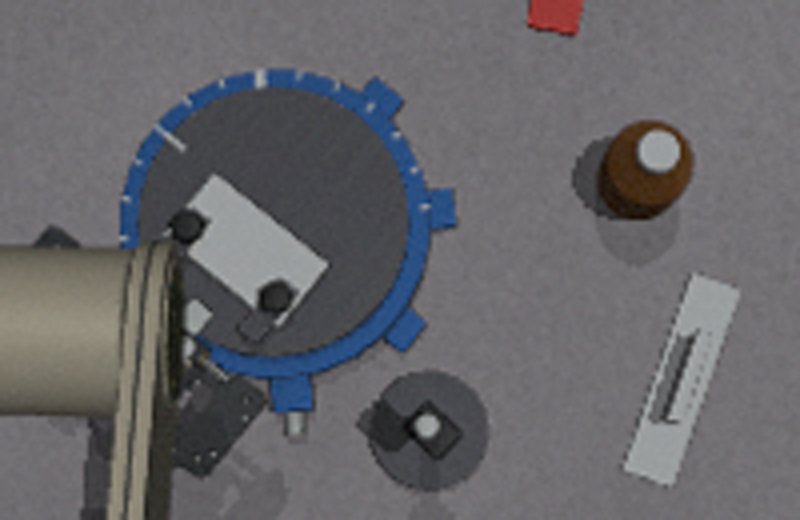

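Call:
{"fn": "jog_arm", "kwargs": {
  "targets": [
    [0,0,0,0,0,0,0.6],
    [0,0,0,0,0,0,0.5],
    [-5,0,0,0,0,0,0.4],
    [-11,0,0,0,0,0,0.4],
    [-17,0,0,0,0,0,0.4]
  ]
}}

```text
t: 5.38
tool_pos: [0.459, 0.0296, 0.2422]
orientation: [-0.677, 1.453, 0.674]
force: [1.1, 0.2, -0.5]
opening: 0.0554
```

```bash
python3 - <<'E'
from h import *
print(pose()[0],rows([.441,-.3646,.285],down(-112.1)))
E
```

```text
[0.4589943  0.0296117  0.24223455] (array([ -4.38, -24.17, -31.18]), array([161.8,   0.6,  -0.6]))
```

Call:
{"fn": "jog_arm", "kwargs": {
  "targets": [
    [-4.4,-1,-1,10,0,0,0.4],
    [-4.4,-24.2,-31.2,161.8,0,0,0.4],
    [-4.4,-24.2,-31.2,161.8,0,0,0.4],
    [-4.4,-24.2,-31.2,161.8,0,0,0.4],
    [-4.4,-24.2,-31.2,161.8,0,0,0.4]
  ]
}}

```text
t: 6.0
tool_pos: [0.4469, -0.2364, 0.2857]
orientation: [0.052, 1.56, -0.049]
force: [1.8, 0.3, 0.6]
opening: 0.0561
```

```bash
python3 - <<'E'
from h import *
print(pose()[0],rows([.441,-.3646,.285],down(-112.1)))
E
```

```text
[ 0.44691914 -0.23635843  0.28568587] (array([  0.04, -12.84,   0.23]), array([108.4,   0.2,  -0.7]))
```

Call:
{"fn": "jog_arm", "kwargs": {
  "targets": [
    [0,-12.8,0.2,108.4,0,-0.7,0.4],
    [0,-12.8,0.2,108.4,0,-0.7,0.4],
    [0,-12.8,0.2,108.4,0,-0.7,0.4],
    [0,-12.8,0.2,108.4,0,-0.7,0.4],
    [0,-12.8,0.2,108.4,0,-0.7,0.4]
  ]
}}

```text
t: 6.62
tool_pos: [0.4403, -0.3647, 0.2851]
orientation: [0.781, 1.419, -0.78]
force: [0.0, -0.4, 0.1]
opening: 0.0558
```

```bash
python3 - <<'E'
from h import *
print(pose()[0],rows([.441,-.3646,.2],down(-112.1)))
E
```

```text
[ 0.44031511 -0.36465742  0.28507701] (array([ 8.51,  0.03, -0.01]), array([54.7,  0.2, -0.4]))
```

Call:
{"fn": "jog_arm", "kwargs": {
  "targets": [
    [3,0,0,10,0,0,0.4],
    [6,0,0,54.7,0,0,0.4],
    [8.5,0,0,54.7,0,0,0.4],
    [8.5,0,0,54.7,0,0,0.4],
    [8.5,0,0,54.7,0,0,0.4]
  ]
}}

```text
t: 7.25
tool_pos: [0.4404, -0.3646, 0.1992]
orientation: [1.473, 1.011, -1.467]
force: [-0.5, -0.5, 0.7]
opening: 0.0557
```

Call:
{"fn": "jog_arm", "kwargs": {
  "targets": [
    [0,0,0,6,0,0,0.4]
  ]
}}

```text
t: 7.38
tool_pos: [0.4402, -0.3647, 0.1991]
orientation: [1.55, 0.943, -1.544]
force: [0.1, 0.3, -0.2]
opening: 0.0555
```

```bash
python3 - <<'E'
from h import *
import pickle
p,R,s=pose();print(p,s["force"],np.degrees(np.arctan2(R[1,2],R[0,2])))
c=cam("wrist"); save(c,"w3.png"); pickle.dump(c,open("w3.pkl","wb"))
c=cam("top"); save(c,"t3.png",(220,130,420,260),4); pickle.dump(c,open("t3.pkl","wb"))
E
```

```text
[ 0.44018934 -0.36467853  0.1990971 ] [ 0.06858529  0.2655313  -0.19758692] -117.09161484974224
```

View pics/w3.png

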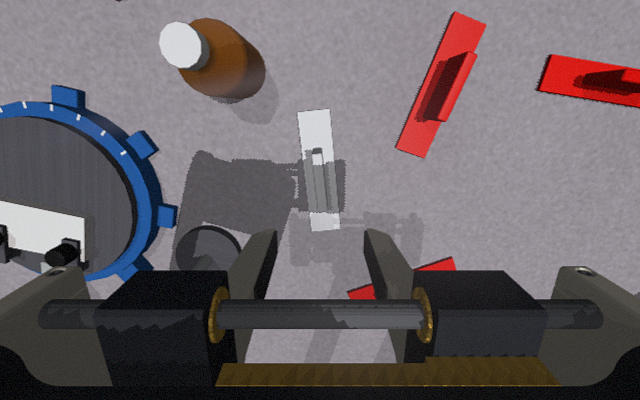

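View pics/t3.png

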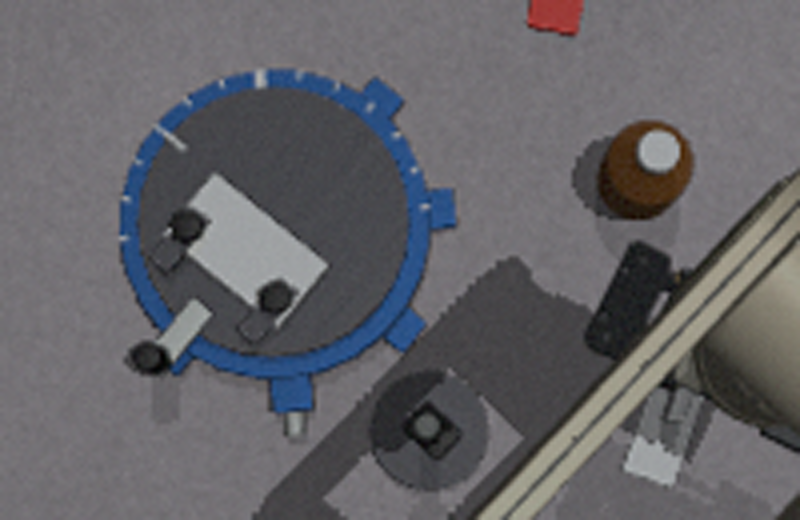

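```bash
python3 - <<'E'
from h import *
import pickle
c=pickle.load(open("w3.pkl","rb"))
save(c,"w3c.png",(270,95,370,245),5)
c=pickle.load(open("t3.pkl","rb"))
save(c,"t3c.png",(245,160,315,210),10)
E
```

```text
(no output)
```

View pics/w3c.png

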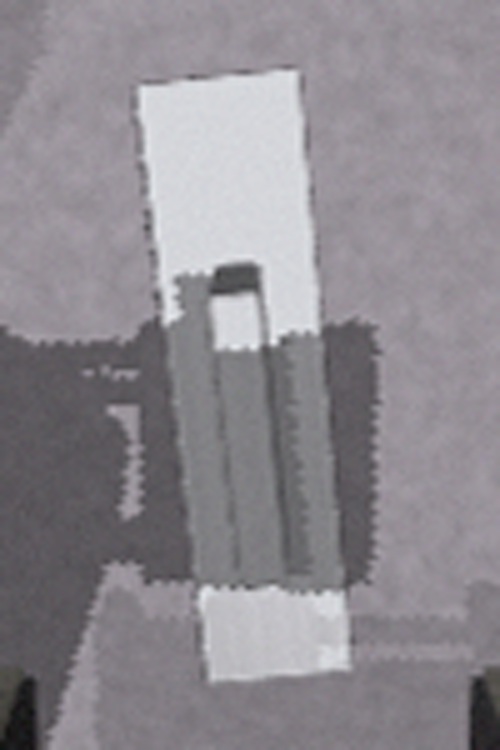

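View pics/t3c.png

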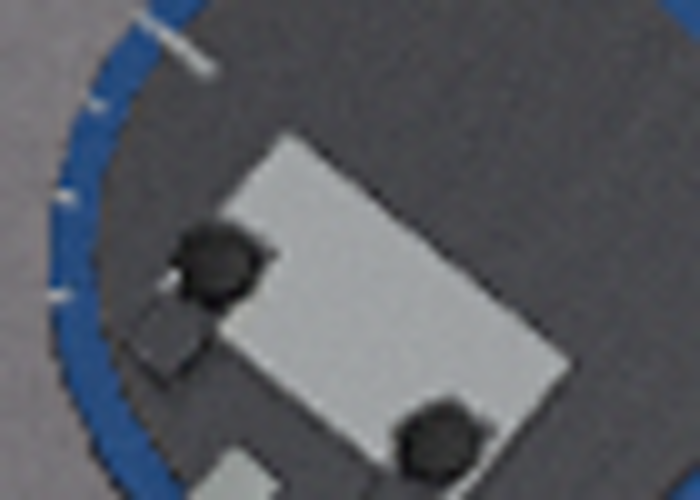

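```bash
python3 - <<'E'
from h import *
import pickle
c=pickle.load(open("w3.pkl","rb"))
g=lambda u,v,z: ray(c,270+u/5-.4,95+v/5-.4,z)[:2]
cs=np.array([g(*q,.006) for q in [(137,88),(299,70),(350,668),(209,682)]]);print(cs.round(4),cs.mean(0))
print(np.linalg.norm(cs-np.roll(cs,-1,0),axis=1)); d=cs[0]-cs[3]+cs[1]-cs[2]; print("yaw",np.degrees(np.arctan2(d[1],d[0])))
r0=(g(210,295,.054)+g(260,291,.054))/2;r1=(g(238,572,.054)+g(283,568,.054))/2;print("rib",r0,r1,(r0+r1)/2,np.linalg.norm(r0-r1))
c=pickle.load(open("t3.pkl","rb"))
g=lambda u,v,z: ray(c,245+u/10-.45,160+v/10-.45,z)[:2]
a,b=g(290,131,.057),g(574,364,.057);print("face",a,b,np.linalg.norm(a-b),(a+b)/2,np.degrees(np.arctan2(*(a-b)[::-1])))
C=np.array([.5646,-.0582])
for u,v in [(215,72),(140,12)]:
  q=g(u,v,.043)-C;print(np.degrees(np.arctan2(q[1],q[0])),np.linalg.norm(q))
E
```

```text
[[ 0.5199 -0.3738]
 [ 0.5057 -0.4109]
 [ 0.3575 -0.3529]
 [ 0.3714 -0.3162]] [ 0.43860985 -0.36341984]
[0.03973251 0.15918776 0.0392571  0.15927658]
yaw -21.284104289893143
rib [ 0.47107357 -0.37625432] [ 0.41041736 -0.35177649] [ 0.44074547 -0.36401541] 0.06540902261528533
face [ 0.60046127 -0.01710185] [ 0.52886327 -0.10013306] 0.10963784289230852 [ 0.56466227 -0.05861745] 49.2287275838525
49.03153771294317 0.08599452940764464
49.25906192132332 0.11516368887909587
```

```bash
python3 - <<'E'
from h import *
print(rows([.4395,-.364,.02],down(-111.5)))
E
```

```text
(array([ 1.79e+01, -1.70e-01, -1.00e-02]), array([-5.4, -0. , -0.3]))
```

Call:
{"fn": "jog_arm", "kwargs": {
  "targets": [
    [6,-0.2,0,-5.4,0,-0.3,0.4],
    [12,-0.2,0,-5.4,0,-0.3,0.4],
    [16,-0.2,0,-5.4,0,-0.3,0.4],
    [17.9,-0.2,0,-5.4,0,-0.3,0.4],
    [17.9,-0.2,0,-5.4,0,-0.3,0.7]
  ],
  "squeeze": 25
}}

```text
t: 8.1
tool_pos: [0.4386, -0.3634, 0.0192]
orientation: [1.48, 1.012, -1.48]
force: [0.0, 0.2, -0.1]
opening: 0.0498
```

Call:
{"fn": "jog_arm", "kwargs": {
  "targets": [
    [0,0,0,0,0,0,1],
    [0,0,0,0,0,0,1],
    [0,0,0,0,0,0,1],
    [0,0,0,0,0,0,1]
  ]
}}

```text
t: 8.6
tool_pos: [0.4391, -0.3637, 0.0199]
orientation: [1.48, 1.011, -1.479]
force: [-1.1, -0.3, 2.4]
opening: 0.0118
```

```bash
python3 - <<'E'
from h import *
p,R,s=pose();print(p,s["force"],s["opening"],np.degrees(np.arctan2(R[1,2],R[0,2])),R[:,0])
E
```

```text
[ 0.43905161 -0.36369662  0.01994711] [-1.14414921 -0.31360215  2.4482424 ] 0.011797361495407575 -111.42322885534531 [-7.84066011e-04  1.80491292e-03 -9.99998064e-01]
```

Call:
{"fn": "jog_arm", "kwargs": {
  "targets": [
    [-4,0,0,0,0,0,1],
    [-10,0,0,0,0,0,1],
    [-16,0,0,0,0,0,1],
    [-22,0,0,0,0,0,1],
    [-27,0,0,0,0,0,1]
  ]
}}

```text
t: 9.22
tool_pos: [0.4392, -0.3641, 0.2925]
orientation: [1.48, 1.009, -1.479]
force: [0.7, -0.9, -1.7]
opening: 0.0119
```

```bash
python3 - <<'E'
from h import *
p,R,s=pose();print(p,s["force"],s["opening"])
a=np.radians(49.3-90); C=np.array([.5646,-.0583]); P=C+.028*np.array([np.cos(a),np.sin(a)])
print(P,rows([*P,.285],down(-40.7)))
E
```

```text
[ 0.43922038 -0.36414426  0.29251966] [ 0.69958839 -0.90691506 -1.67973772] 0.01188056269358088
[ 0.58582776 -0.07655876] (array([  0.78,   3.15, -32.13]), array([-70.7,  -0. ,  -0. ]))
```

Call:
{"fn": "jog_arm", "kwargs": {
  "targets": [
    [0.5,0.5,-5,-10,0,0,1],
    [0.5,1,-10,-20,0,0,1],
    [0.5,1.5,-15,-30,0,0,1],
    [0.8,2,-20,-40,0,0,1],
    [0.8,2.5,-25,-50,0,0,1]
  ]
}}

```text
t: 9.85
tool_pos: [0.5539, -0.1389, 0.284]
orientation: [0.831, 1.408, -0.83]
force: [0.5, -0.7, -2.3]
opening: 0.0118
```

```bash
python3 - <<'E'
from h import *
p,R,s=pose();print(p,s["force"],s["opening"])
a=np.radians(49.3-90); C=np.array([.5646,-.0583]); P=C+.028*np.array([np.cos(a),np.sin(a)])
print(P,rows([*P,.24],down(-40.7)))
E
```

```text
[ 0.55391999 -0.13886391  0.28402387] [ 0.46446595 -0.74694366 -2.2960993 ] 0.011818020545092019
[ 0.58582776 -0.07655876] (array([ 4.41,  5.81, -3.91]), array([-20.4,  -0.1,  -0. ]))
```

Call:
{"fn": "jog_arm", "kwargs": {
  "targets": [
    [0,5.8,-3.9,-10,0,0,1],
    [4.4,5.8,-3.9,-20.4,0,0,1],
    [10,5.8,-3.9,-20.4,0,0,1],
    [16,5.8,-3.9,-20.4,0,0,1],
    [18.4,5.8,-3.9,-20.4,0,0,1]
  ]
}}

```text
t: 10.48
tool_pos: [0.5821, -0.0756, 0.0946]
orientation: [0.556, 1.508, -0.556]
force: [-0.5, 0.1, -2.6]
opening: 0.012
```

```bash
python3 - <<'E'
from h import *
import pickle
p,R,s=pose();print(p,s["force"],s["opening"],np.degrees(np.arctan2(R[1,2],R[0,2])))
for n in ("wrist","top","scene"):
    c=cam(n); pickle.dump(c,open(n+"4.pkl","wb")); save(c,n+"4.png",None if n=="wrist" else ((220,130,420,260) if n=="top" else (280,150,440,260)),1 if n=="wrist" else 4)
E
```

```text
[ 0.58213713 -0.07555808  0.09462641] [-0.52452415  0.05492213 -2.63794195] 0.012036106913927255 -40.67538911164137
```

View pics/wrist4.png

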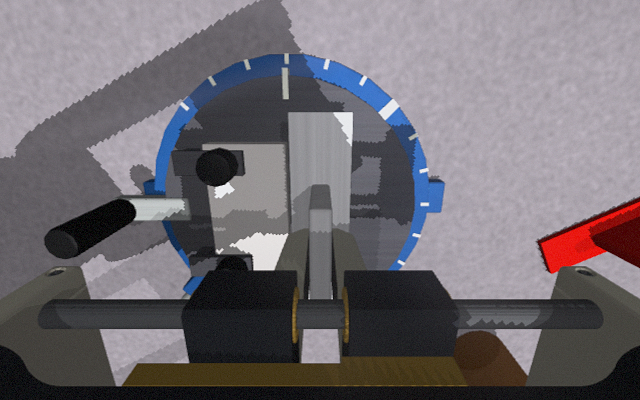

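View pics/scene4.png

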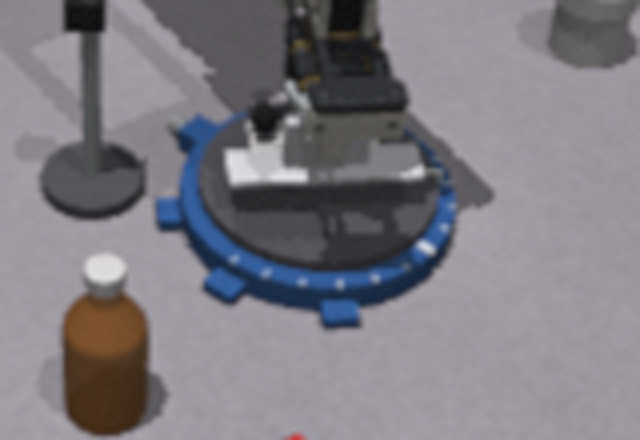

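View pics/top4.png

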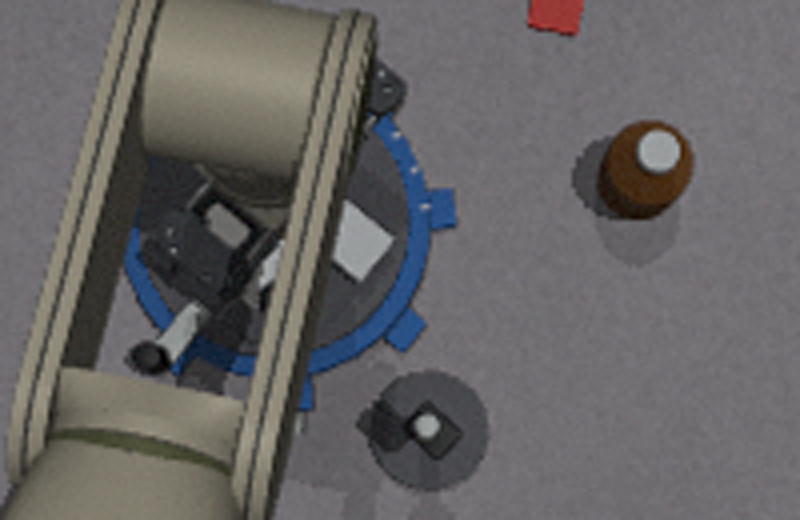

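```bash
python3 - <<'E'
from h import *
import pickle
c=pickle.load(open("wrist4.pkl","rb"))
save(c,"w4c.png",(190,50,370,250),4)
E
```

```text
(no output)
```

View pics/w4c.png

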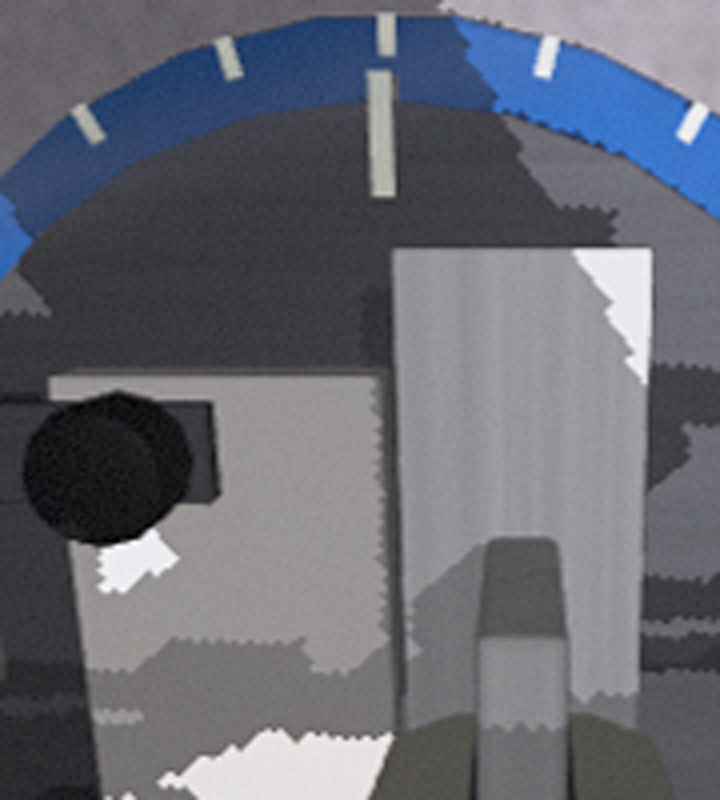

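```bash
python3 - <<'E'
from h import *
import pickle
c=pickle.load(open("wrist4.pkl","rb"))
g=lambda u,v,z: ray(c,190+u/4-.375,50+v/4-.375,z)[:2]
zb=.0946-.02+.006
a,b=g(393,250,zb),g(403.5,560,zb);yb=np.degrees(np.arctan2(*(a-b)[::-1]))
e,f=g(385,372,.057),g(398,730,.057);yf=np.degrees(np.arctan2(*(e-f)[::-1]))
print("bar",a,b,yb,"face",e,f,yf)
n=np.array([np.cos(np.radians(yf-90)),np.sin(np.radians(yf-90))]);t=np.array([-n[1],n[0]])
print("gap",(a-e)@n,(b-e)@n,"bar end minus blank end along",(a-e)@t, "bar right",(g(652,248,zb)-a)@n)
i0,i1=g(381,70,.043),g(383,196,.043);print("index yaw",np.degrees(np.arctan2(*(i0-i1)[::-1])))
tk0,tk1=g(386,14,.03),g(387,54,.03);print("tick yaw",np.degrees(np.arctan2(*(tk0-tk1)[::-1])), )
C=np.array([.5646,-.0583])
for q in (i0,i1,tk0,tk1,(e+f)/2): d=q-C; print(np.degrees(np.arctan2(d[1],d[0])),np.linalg.norm(d))
print("face offset",(e-C)@n,(f-C)@n)
# implied axis from face end e (x=+55,y=0)
print("axis", e-.055*t)
p,R,s=pose(); print("tcp rel C: n",(p[:2]-C)@n,"t",(p[:2]-C)@t)
E
```

```text
bar [ 0.61859218 -0.0021454 ] [ 0.58627001 -0.03990605] 49.437296051490115 face [ 0.60068479 -0.01544915] [ 0.55488305 -0.06886995] 49.39099519813655
gap 0.004935420606811312 0.00497558735043042 bar end minus blank end along 0.021755599541735848 bar right 0.03966798498975938
index yaw 48.22292377624237
tick yaw 48.891305248485274
49.956956104955054 0.10720337252073134
50.38296457256533 0.08606771329388538
50.05529344068335 0.11812207739516016
50.126036762302384 0.11135529170715773
50.75720006153026 0.02084058289389574
face offset -0.0004968918811637638 -0.0004968918811637719
axis [ 0.56488564 -0.05720344]
tcp rel C: n 0.026302577063777758 t -0.0008906213668953097
```

```bash
python3 - <<'E'
from h import *
p,R,s=pose();print(p,s["force"],np.degrees(np.arctan2(R[1,2],R[0,2])), R[:,0])
E
```

```text
[ 0.5839884  -0.07609631  0.0981588 ] [ 0.80196247 -0.78460964 -1.07693165] -40.68983968022086 [-0.00512512  0.00205743 -0.99998475]
```

```bash
python3 - <<'E'
from h import *
p,R,s=pose()
n=R[:,2]*[1,1,0];t=R[:,1]*[1,1,0]
print(rows([*(p+.003*t)[:2],.0645],down(-40.65)))
E
```

```text
(array([3.37, 0.31, 0.02]), array([-0. , -0.3,  0.1]))
```

Call:
{"fn": "jog_arm", "kwargs": {
  "targets": [
    [2,0.3,0,0,-0.3,0.1,1],
    [3.1,0.3,0,0,-0.3,0.1,1],
    [3.4,0.3,0,0,-0.3,0.1,1],
    [3.4,0.3,0,0,-0.3,0.1,1]
  ]
}}

```text
t: 11.12
tool_pos: [0.5863, -0.0739, 0.065]
orientation: [0.556, 1.497, -0.556]
force: [0.5, 0.1, -3.0]
opening: 0.0114
```

```bash
python3 - <<'E'
from h import *
import pickle
p,R,s=pose();print(p,s["force"],np.degrees(np.arctan2(R[1,2],R[0,2])), R[:,0])
c=cam("wrist"); pickle.dump(c,open("w5.pkl","wb"));save(c,"w5c.png",(190,50,370,250),4)
E
```

```text
[ 0.5862691  -0.07394813  0.06501296] [ 0.46544577  0.09831903 -2.99062698] -40.69565541374213 [ 9.49410000e-04 -2.12203206e-04 -9.99999527e-01]
```

View pics/w5c.png

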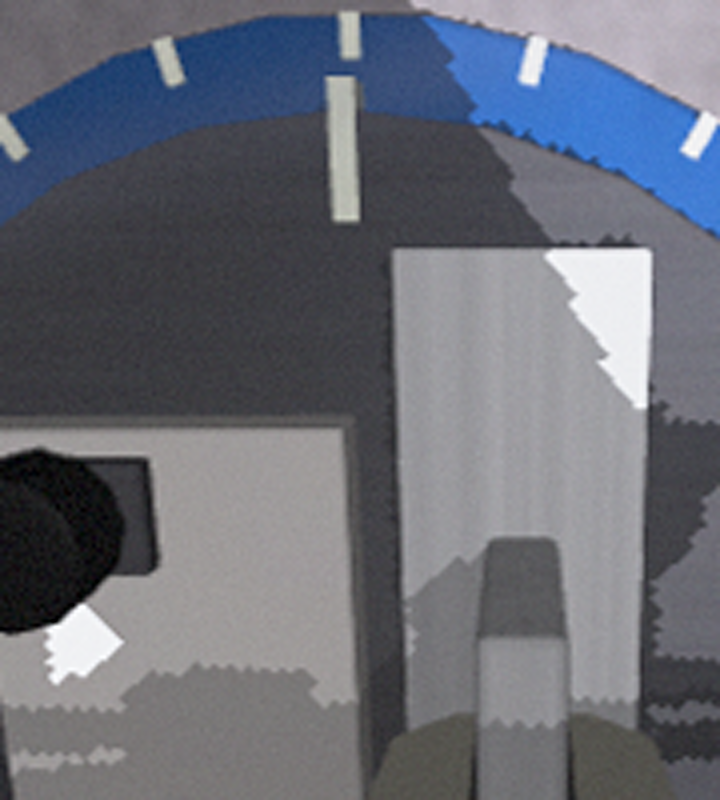

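```bash
cat > gap.py <<'E'
from h import *
import pickle,sys
def gap(c,ba,bb,fa,fb,zb):
    g=lambda u,v,z: ray(c,190+u/4-.375,50+v/4-.375,z)[:2]
    a,b=g(*ba,zb),g(*bb,zb);e,f=g(*fa,.057),g(*fb,.057)
    y=lambda a,b:np.degrees(np.arctan2(*(a-b)[::-1]))
    yf=y(e,f); n=np.array([np.cos(np.radians(yf-90)),np.sin(np.radians(yf-90))]);t=np.array([-n[1],n[0]])
    print("yaw bar",y(a,b),"face",yf,"gap",(a-e)@n,(b-e)@n,"overhang",(a-e)@t)
E
python3 - <<'E'
from gap import *
c=pickle.load(open("w5.pkl","rb"))
gap(c,(393,250),(408,690),(353,425),(367,780),.051)
E
```

```text
yaw bar 49.4549437413594 face 49.058932460323106 gap 0.006309852275167277 0.006815528310124357 overhang 0.026009388798829955
```

Call:
{"fn": "jog_arm", "kwargs": {
  "targets": [
    [0,-0.1,-0.3,0,0,0,1],
    [0,-0.1,-0.55,0,0,0,1],
    [0.1,-0.1,-0.6,0,0,0,1],
    [0.15,-0.1,-0.65,0,0,0,1]
  ]
}}

```text
t: 11.68
tool_pos: [0.5807, -0.0704, 0.0636]
orientation: [0.556, 1.497, -0.555]
force: [-0.5, -0.5, -2.3]
opening: 0.0121
```

```bash
python3 - <<'E'
from gap import *
p,R,s=pose();print(p,s["force"],s["force"]@R,np.degrees(np.arctan2(R[1,2],R[0,2])))
c=cam("wrist"); pickle.dump(c,open("w6.pkl","wb"));save(c,"w6c.png",(190,50,370,250),4)
print(pose()[0],pose()[2]["force"]@R)
E
```

```text
[ 0.58070984 -0.07043376  0.0636    ] [-0.51556857 -0.51027376 -2.31972912] [ 2.31926573 -0.72432132 -0.06081571] -40.69020693082184
[ 0.58069218 -0.07038808  0.06351319] [ 1.92083871 -0.61953379 -0.6764208 ]
```

View pics/w6c.png

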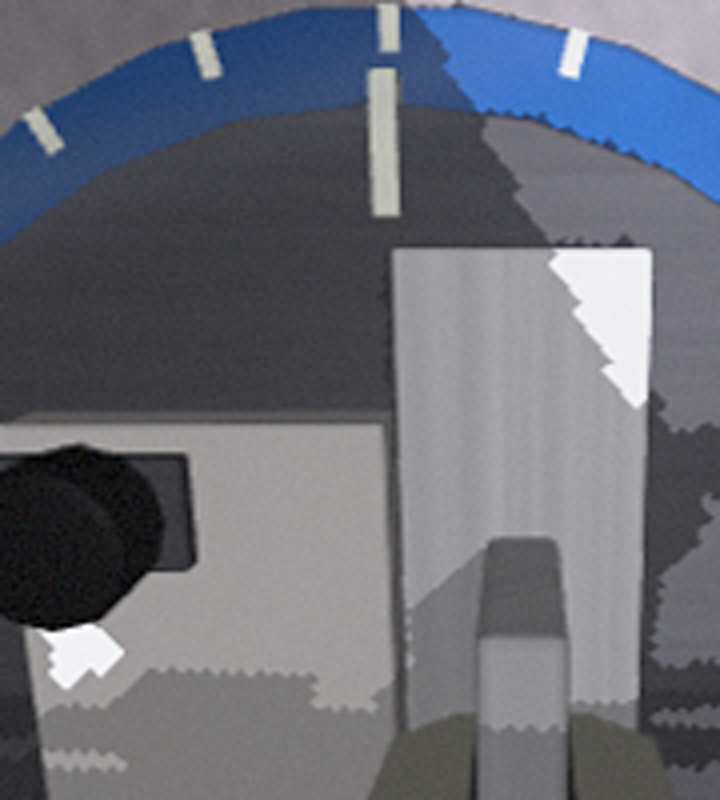

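Call:
{"fn": "jog_arm", "kwargs": {
  "targets": [
    [0.03,0,-0.05,0,0,0,1],
    [0.06,0,-0.1,0,0,0,1],
    [0.06,0,-0.1,0,0,0,1]
  ]
}}

```text
t: 12.1
tool_pos: [0.5801, -0.0699, 0.0631]
orientation: [0.556, 1.497, -0.556]
force: [-0.5, -1.9, -0.8]
opening: 0.0119
```

```bash
python3 - <<'E'
from gap import *
p,R,s=pose();print(p,s["force"]@R,np.degrees(np.arctan2(R[1,2],R[0,2])))
E
```

```text
[ 0.58009291 -0.06990855  0.06305296] [ 0.81435491 -1.77893696  0.85697883] -40.69440104550606
```

Call:
{"fn": "jog_arm", "kwargs": {
  "targets": [
    [0.02,0,-0.07,0,0,0,1],
    [0.04,0,-0.15,0,0,0,1],
    [0.04,0,-0.15,0,0,0,1]
  ]
}}

```text
t: 12.48
tool_pos: [0.58, -0.0697, 0.0632]
orientation: [0.555, 1.494, -0.556]
force: [4.7, -4.1, -3.4]
opening: 0.0117
```

```bash
python3 - <<'E'
from gap import *
p,R,s=pose();print(p,s["force"]@R,np.degrees(np.arctan2(R[1,2],R[0,2])))
c=cam("wrist"); pickle.dump(c,open("w7.pkl","wb"));save(c,"w7c.png",(190,50,370,250),4)
E
```

```text
[ 0.58000365 -0.06974311  0.06315998] [ 3.45447912 -0.01118342  6.2548663 ] -40.697504590799916
```

View pics/w7c.png

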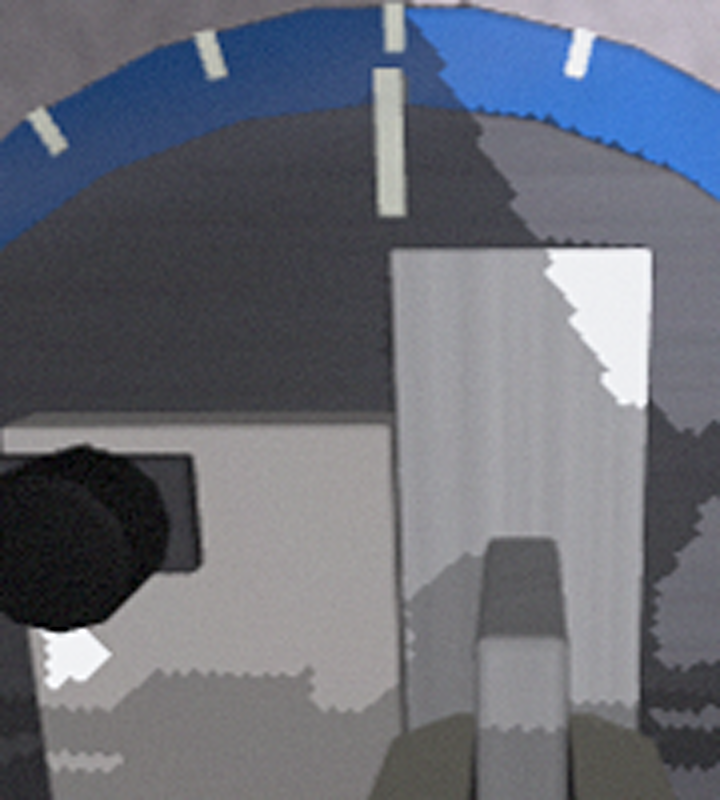

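Call:
{"fn": "jog_arm", "kwargs": {
  "targets": [
    [0.05,0,0,0,0,0,1],
    [0.1,0,-0.03,0,0,0,1],
    [0.1,0,-0.03,0,0,0,1]
  ]
}}

```text
t: 12.9
tool_pos: [0.5802, -0.0699, 0.063]
orientation: [0.555, 1.493, -0.556]
force: [0.1, -2.4, 5.8]
opening: 0.0122
```

```bash
python3 - <<'E'
from gap import *
p,R,s=pose();print(p,s["force"]@R,np.degrees(np.arctan2(R[1,2],R[0,2])))
E
```

```text
[ 0.58017893 -0.06985943  0.06297674] [-5.77953725 -1.77247271  1.70972632] -40.69709916090918
```

Call:
{"fn": "jog_arm", "kwargs": {
  "targets": [
    [0,0,-0.08,0,0,0,1],
    [0,0,-0.08,0,0,0,0.85],
    [0,0,-0.08,0,0,0,0.75],
    [0,0,0,0,0,0,0.7],
    [0,0,0,0,0,0,0.7]
  ]
}}

```text
t: 13.52
tool_pos: [0.58, -0.0696, 0.0627]
orientation: [0.555, 1.494, -0.556]
force: [0.3, -0.3, 0.2]
opening: 0.0276
```

```bash
python3 - <<'E'
from gap import *
p,R,s=pose();print(p,s["force"]@R,s["opening"],np.degrees(np.arctan2(R[1,2],R[0,2])))
c=cam("wrist"); pickle.dump(c,open("w8.pkl","wb"));save(c,"w8c.png",(190,50,370,250),4)
E
```

```text
[ 0.57995054 -0.06961691  0.06267792] [-0.18594485 -0.03435293  0.41678657] 0.027603459200963062 -40.694249098275016
```

View pics/w8c.png

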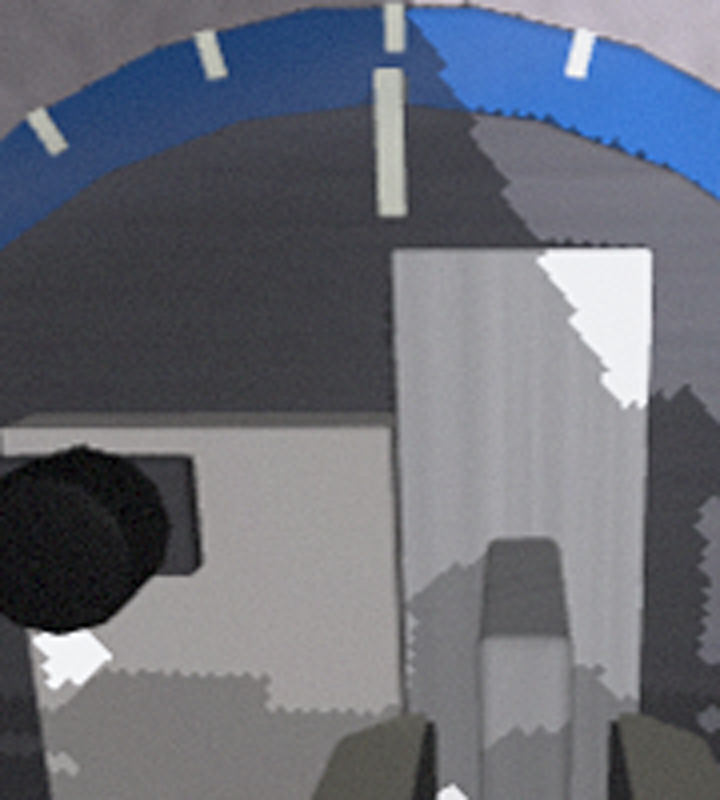

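Call:
{"fn": "jog_arm", "kwargs": {
  "targets": [
    [-3,0,0,0,0,0,0.7],
    [-8,0,0,0,0,0,0.7],
    [-13,0,0,0,0,0,0.7],
    [-13,0,0,0,0,0,0.7]
  ]
}}

```text
t: 14.08
tool_pos: [0.5825, -0.07, 0.1987]
orientation: [0.555, 1.484, -0.554]
force: [0.5, 0.5, 0.4]
opening: 0.0277
```

```bash
python3 - <<'E'
from gap import *
p,R,s=pose();print(p)
c=cam("wrist"); pickle.dump(c,open("w9.pkl","wb"));save(c,"w9.png",(220,80,420,280),4); save(c,"w9c.png",(240,90,360,240),5)
E
```

```text
[ 0.58254465 -0.06995411  0.19867633]
```

View pics/w9c.png

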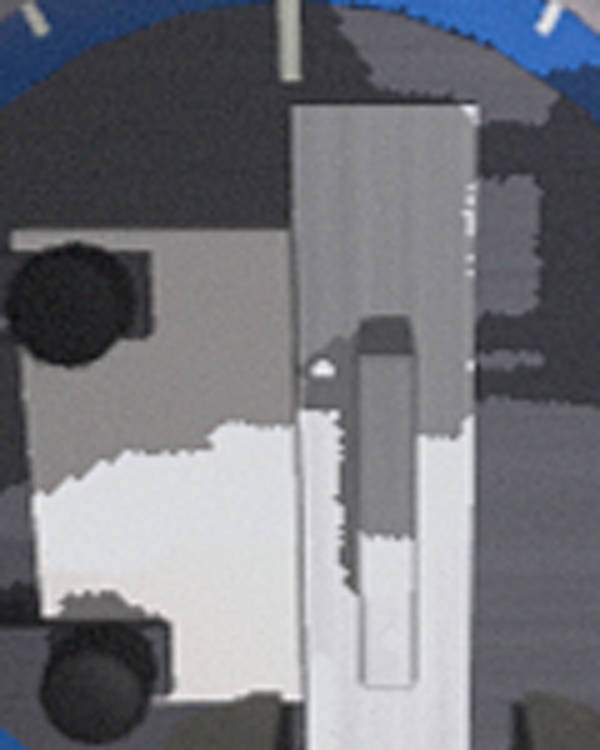

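```bash
python3 - <<'E'
from gap import *
c=pickle.load(open("w9.pkl","rb"))
save(c,"w9d.png",(285,130,315,235),7)
im=cv2.cvtColor(c["frame"],cv2.COLOR_RGB2GRAY)
for r in (140,150,160,185,195,205,215,225): print(r,im[r,294:306])
C=np.array([.5649,-.0575]);yf=np.radians(49.35)
t=np.array([np.cos(yf),np.sin(yf)]);n=np.array([t[1],-t[0]])
for u,z in ((298.0,.057),(298,.049),(300,.049)):
  for v in (150,185,225):
    q=ray(c,u,v,z)[:2]-C; print(u,v,z,"n %.4f t %.4f"%(q@n,q@t))
E
```

```text
140 [138 143 138 128  93 117 134 135 128 131 138 135]
150 [135 140 137 130 107 100 134 132 132 130 136 136]
160 [143 140 142 136 112 101 143 134 124 110 109 103]
185 [218 219 219 221 214 168 169 216 210 208 214 216]
195 [219 222 220 220 223 174 151 220 208 208 209 211]
205 [217 221 219 221 222 173 143 220 209 207 208 209]
215 [216 217 219 219 220 189 141 192 210 205 209 210]
225 [218 215 215 219 219 208 152 165 222 219 220 221]
298.0 150 0.057 n -0.0009 t 0.0392
298.0 185 0.057 n -0.0018 t -0.0003
298.0 225 0.057 n -0.0029 t -0.0492
298 150 0.049 n -0.0014 t 0.0380
298 185 0.049 n -0.0023 t -0.0025
298 225 0.049 n -0.0035 t -0.0527
300 150 0.049 n 0.0008 t 0.0380
300 185 0.049 n -0.0000 t -0.0025
300 225 0.049 n -0.0010 t -0.0527
```

View pics/w9d.png

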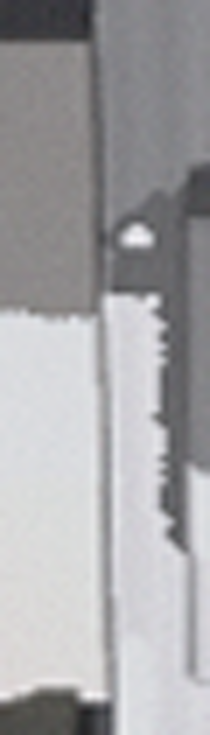

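Call:
{"fn": "jog_arm", "kwargs": {
  "targets": [
    [-6,0,0,0,0,0,0.5],
    [-9,0,-5,0,0,0,0.5],
    [-9,4,-11,0,0,0,0.5],
    [-9,8,-17,0,0,0,0.5],
    [-9,12,-23,0,0,0,0.5]
  ]
}}

```text
t: 14.75
tool_pos: [0.4903, 0.1453, 0.282]
orientation: [0.555, 1.491, -0.556]
force: [0.9, -0.3, 0.8]
opening: 0.0466
```

```bash
python3 - <<'E'
from gap import *
c=pickle.load(open("w9.pkl","rb"))
g=lambda u,v,z: ray(c,240+u/5-.4,90+v/5-.4,z)[:2]
yf=np.radians(49.35);t=np.array([np.cos(yf),np.sin(yf)])
print("overhang",(g(292,104,.049)-g(291,230,.057))@t)
print(pose()[0])
c=cam("top"); pickle.dump(c,open("t10.pkl","wb"));save(c,"t10.png",(140,130,420,260),2.8)
c0=pickle.load(open("top0.pkl","rb"))
E
```

```text
overhang 0.025774677521347183
[0.49033705 0.14527618 0.28201425]
```

View pics/t10.png

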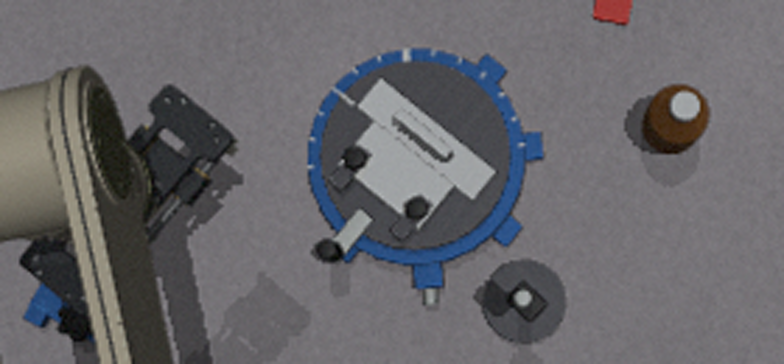

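The picture shows the index line at (342,96), on the third tick past the long zero mark at (407,53). The straightedge lies along the blank's free face, and the bottle and stand are where they were. I'm handing the job in.

```bash
python3 - <<'E'
from h import *
print(pose()[2]["dq"].round(3)); print(ticket.close_job())
E
```

```text
[-0.095  0.014 -0.014 -0.012  0.001 -0.172]
the job is handed in; nothing more can be done
None
```

The job is done and handed in at about 15 s of the 64 s allowed. No verdict was reported.

- **Swivel table:** it started three clicks clockwise of zero. I gripped the handle, turned the table 90° counterclockwise and let go. The top and wrist pictures show the index line on the third tick past the long zero mark.
- **Straightedge:** I set the aluminium one on the table, slid it against the blank's free face until I felt about 6 N of contact, seated it and released it.
    - **Flushness:** only a thin, even dark line shows along the joint, which I put at under about 0.5 mm. That is close to the limit of what the camera can resolve.
    - **Centring:** it overhangs the blank by about 26 mm where exactly centred would be 25, so it is roughly 1 mm off centre.
- **Bystanders:** the bottle and stand look unmoved in the last top picture. The clamp is partly hidden and the jar is fully hidden behind the arm there, so I did not confirm those two at the end. The arm passed above them and I felt no contact.
- **Forces and motion:** the highest wrist force I read was about 11 N, while closing on the handle. The arm was clear of everything when I handed in, though still settling slightly (up to 0.17 rad/s).

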